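Warm the feed pan under the ceramic heat bulb

TASK

Of the two pans whose handles are tucked under the low oak shelf, bring the one with the green feed biscuit out onto the cork mat, stand its bowl there and let go. Then take that pan by its handle, lift it over the edging of the warming cubby and stand it on the tile with its bowl centred under the ceramic heat bulb and its handle sticking out of the cubby's open side, without touching the bulb or its wire guard. Carry the pan level and do not drop it, so that the biscuit stays in it, and leave the pan with the pebble and everything else where they are.

Things in the scene. Friction and masses are not known exactly. Their poses are not given: they have to be found in the camera images.
- pan_a: Cast-aluminium pan, one of two alike: round bowl 96 mm across, 45 mm high, wall 8 mm thick, inner floor 5 mm up, about 0.16 kg. Origin: centre of the underside, z up. Black handle along +y, out to 171 mm from the origin, 14 mm wide, 16 mm high, its centre line at z = 36 mm. It starts on the table, handle under the riser's board, and holds either the biscuit or the pebble.
- pan_b: Cast-aluminium pan, one of two alike: round bowl 96 mm across, 45 mm high, wall 8 mm thick, inner floor 5 mm up, about 0.16 kg. Origin: centre of the underside, z up. Black handle along +y, out to 171 mm from the origin, 14 mm wide, 16 mm high, its centre line at z = 36 mm. It starts on the table, handle under the riser's board, and holds either the biscuit or the pebble.
- pan_a_grip (a point): Point on the centre line of that pan's handle, 140 mm from the bowl's centre and 36 mm above its underside.
- pan_b_grip (a point): Point on the centre line of that pan's handle, 140 mm from the bowl's centre and 36 mm above its underside.
- biscuit: Green round feed biscuit, 32 mm across, 10 mm high, lying loose in one of the two pans (either one). Origin: centre of its underside.
- pebble: Grey pebble, 32 mm across, 10 mm high, lying loose in the other pan, which must stay where it is. Origin: centre of its underside.
- riser: Low oak shelf fixed on the table at the robot's left: board 420 mm (its x) by 200 mm (its y), underside 62 mm and top 80 mm above the table, panels under its ends and back, open on its -y side, before which the bowls stand. Origin: centre of its footprint, at table height. A handle under it can rise only 18 mm.
- mat: Square cork mat fixed on the table near the middle, 170 by 170 mm, 6 mm thick. Origin: centre of its underside.
- bay: Oak cubby fixed at the robot's right. Origin: table height, below the centre of its blue tile and bulb. Tile 170 by 170 mm, top 12 mm up. Open on its +y side, where an edging 22 mm high runs along x at y = 85 to 93 mm. Side walls 50 mm high, inner faces at x = -86 and 86 mm; back wall 80 mm high, inner face at y = -91 mm, with a 270 mm high lamp post; lid swung down behind it to y = -200 mm.
- lamp: White ceramic heat bulb hanging face down over the tile, in a wire guard. Origin: centre of the bulb's lower face, 135 mm above the table. The guard's lowest ring is 140 mm across and its wires reach down to 123 mm above the table; it narrows upward round the bulb. A holder arm 240 mm above the table runs from the bulb to the lamp post.
- hide: White plastic reptile hide, 130 by 100 by 76 mm, standing on the riser. Origin: centre of its underside. Leave alone.
- jar: Plastic jar with orange twist cap, 64 mm across, 90 mm high, standing on the riser. Origin: centre of its underside. Leave alone.
- dish: Glass feeding dish, 90 mm across, 35 mm high, at the far side of the table. Origin: centre of its underside. Leave alone.
- tongs: Steel feeding tongs lying flat, 215 mm long, 12 mm high, beyond the mat. Origin: middle of the length, on the table; x along the length. Leave alone.
- spray: Clear plastic bottle with blue cap, 64 mm across, 170 mm high, at the far side of the table. Origin: centre of its underside. Leave alone.
There are look-alikes about, which are no part of the job. What is shaped like the pan_a but purple is not meant.

How it is judged (in metres and radians):
On the way, in this order (a step that is already met when the one before it is completed fails the run):
1. the pan with the biscuit stands on the cork mat, let go (((horizontal distance between biscuit and pan_a below 0.045 m and z of biscuit in the frame of pan_a between 0 and 0.035 m and x of pan_a in the frame of mat between -0.065 and 0.065 m and y of pan_a in the frame of mat between -0.065 and 0.065 m and height (world z) of pan_a below 0.013 m and linear speed of pan_a below 0.02 m/s and angle between pan_a's own z axis and vertical below 0.1 rad and contact force between the fingers and pan_a below 0.1 N) or (horizontal distance between biscuit and pan_b below 0.045 m and z of biscuit in the frame of pan_b between 0 and 0.035 m and x of pan_b in the frame of mat between -0.065 and 0.065 m and y of pan_b in the frame of mat between -0.065 and 0.065 m and height (world z) of pan_b below 0.013 m and linear speed of pan_b below 0.02 m/s and angle between pan_b's own z axis and vertical below 0.1 rad and contact force between the fingers and pan_b below 0.1 N))), for 0.2 s.
2. that pan is lifted by its handle (((horizontal distance between biscuit and pan_a below 0.045 m and z of biscuit in the frame of pan_a between 0 and 0.035 m and height (world z) of pan_a above 0.022 m and distance between the grasp point and pan_a_grip below 0.06 m and contact force between the fingers and pan_a above 0.5 N) or (horizontal distance between biscuit and pan_b below 0.045 m and z of biscuit in the frame of pan_b between 0 and 0.035 m and height (world z) of pan_b above 0.022 m and distance between the grasp point and pan_b_grip below 0.06 m and contact force between the fingers and pan_b above 0.5 N))), for 0.2 s.
At the end, for the whole second after the job is handed in: The pan with the biscuit in it stands level and at rest on the cubby's tile, bowl centre within 25 mm of the point under the bulb, handle out of the open side (its grip point at least 100 mm to the cubby's +y side); pebble and bystanders within 30 mm of where they began (((horizontal distance between biscuit and pan_a below 0.045 m and z of biscuit in the frame of pan_a between 0 and 0.035 m and horizontal distance between pan_a and lamp below 0.025 m and z of pan_a in the frame of bay between 0.006 and 0.018 m and angle between pan_a's own z axis and vertical below 0.08 rad and y of pan_a_grip in the frame of bay above 0.1 m and linear speed of pan_a below 0.02 m/s) or (horizontal distance between biscuit and pan_b below 0.045 m and z of biscuit in the frame of pan_b between 0 and 0.035 m and horizontal distance between pan_b and lamp below 0.025 m and z of pan_b in the frame of bay between 0.006 and 0.018 m and angle between pan_b's own z axis and vertical below 0.08 rad and y of pan_b_grip in the frame of bay above 0.1 m and linear speed of pan_b below 0.02 m/s)) and distance of each of pebble, hide, jar, dish, tongs, spray from where it was at the start of the episode below 0.03 m); the robot touches nothing.
It fails at once if the biscuit is out of the pans (not ((horizontal distance between biscuit and pan_a below 0.045 m and z of biscuit in the frame of pan_a between 0 and 0.035 m) or (horizontal distance between biscuit and pan_b below 0.045 m and z of biscuit in the frame of pan_b between 0 and 0.035 m))).
It fails at once if a pan is tipped more than 25 degrees (angle between any of pan_a, pan_b's own z axis and vertical above 0.44 rad).
It fails at once if a pan is dropped (falls free by more than about 1 cm) ((linear speed of pan_a above 0.5 m/s and contact force between the fingers and pan_a below 0.1 N) or (linear speed of pan_b above 0.5 m/s and contact force between the fingers and pan_b below 0.1 N)).
It fails at once if the bulb or its guard is knocked (contact force between lamp and anything else above 1 N).
It fails at once if the pebble's pan or a bystander is displaced by more than 30 mm (distance of any of hide, jar, dish, tongs, spray, pebble from where it was at the start of the episode above 0.03 m).
It also fails if it takes over 67 s, if anything falls off the work surface, if the arm or the gripper's body presses on something with over 40 N, if the wrist force passes 120 N, or if a joint passes its speed limit or range.

ROBOT

A 6-joint arm with a two-finger parallel gripper is mounted at the origin on the work surface. World frame = base frame: x ahead of the robot, y to its left, z up, the work surface at z = 0. Lengths are in mm, angles in rad, forces in N, time in s.
With the tool pointing down it reaches from about 425 to 950 mm from the base axis. Payload 3.5 kg.
Tool frame: the origin (TCP) lies on the centre line of the jaws, within the pads' length; the fingertips stand 17 mm ahead of it and the grasp point (between the pads) lies 2 mm behind it; z points along the fingers, y is the line along which they close (so a half turn about z gives the same grasp; the last joint's range is limited). The gripper opens to 85 mm and grips with 20 to 120 N. Pads are 22 mm wide; open, the fingers measure 114 mm over their backs; the gripper's body (76 mm by 85 mm) begins 54 mm behind the grasp point. The pads swing forward as they close: fully open they stand 13 mm farther back than shut.
Start: joints at [-1.27, 0.286, 1.577, -0, 1.279, -0.15], TCP at [294.108, -607.542, 248.325] pointing down, gripper open.
Joint ranges: [-2.77, 2.77], [-0.9, 2.22], [0.21, 2.48], [-1.53, 4.67], [0.24, 2.81], [-2.84, 2.84]. Speed limits (rad/s): [2.79, 2.79, 3.14, 3.14, 3.14, 3.14].

INTERFACE

Orientations are given as a unit quaternion [x, y, z, w].
In Python, from bench import get_obs, read_camera, hand_in gives the robot as it stands.
- The arm moves only by the tool carry_out, never from a script. Its arguments are lists of equal length, an entry for each row: "claw": the closure in counts, from 0 (fully open) to 255 (shut); "travel": the shift along the tool's x, y, z in mm, a list of three; "twist": the turn about the tool's z in degrees. In form: {"claw": [claw, ...], "travel": [[x, y, z], ...], "twist": [twist, ...]}. A call has 1 to 20 rows; each row shifts and turns the commanded pose from where the row before left it, along the tool's axes as they then stand; what a row does not reach is not made up. A row lasts 1/8 s, in which the tool goes at most 62.5 mm and 10.7 degrees, less where a joint would pass 70% of its speed; a pose out of reach is approached as far as the arm can. A call is refused whole if a number of a shift passes 62.5 or a number of a turn 10.7, either way. A call with a gripper value outside its range is refused whole. The fingers move at their own pace and stop on an object; "grip_force" is the grip in N (left out, the last holds). Time passes only in rows, so rows that do not move let the fingers close. It gives the time, the measured TCP pose, the force, the opening and the grip force at its end, in the units of the state.
- get_obs(): the state, without advancing time (a new reading comes with each control period).
- read_camera(name): name is "side" or "top" or "wrist"; returns a dict with "img" (480x640x3 uint8, red, green, blue), "fov_y" (degrees; the focal length in pixels is half the picture's height over the tangent of half this angle, whatever the lens; pixels are square), "cx", "cy" (the principal point, pixels), "T" (4x4, takes a point from camera to world coordinates). Camera axes: x right, y up, looking along -z (the intrinsics and any distortion apply to the point x, -y, -z); pixel columns grow to the right and rows downward; lengths in mm; the calibration is good to about 2 mm. The wrist camera is an equidistant fisheye: a pixel r from the principal point sees the ray r / f radians off the axis. A picture is of the moment at which its call begins. There is no depth.
- hand_in(): hands the job in; it is judged then, once.
The state is a dict: "t": time; "qpos": joint angles; "qvel": joint speeds; "effort": joint torques, N m; "eef_pos": TCP position; "tool_rot": TCP orientation; "ft_force": force on the tool from outside, world axes, zero at the start; "ft_torque": the same for the moment, N m; "width": finger opening in mm; "gripper_force": force on a finger pad.
Only numpy, scipy, OpenCV 4.12 (cv2) and the standard library are available. Lean on these libraries where they do the work, as an engineer would, in place of code of your own. Each camera call takes 0.05 s, during which the arm holds its last target. There are 200 camera calls.

## Working session

There is one attempt and no reset: what is moved stays moved. The work goes in short steps, Python scripts to look and compute and a tool call to move; the robot and the scene stay as the last step left them, time stands still between calls to the robot, and variables do not carry over. Pictures are saved under pics/ and viewed, at most 13 in all, crops included, and the job is handed in when it is done.

Besides the shell and the picture viewer there is one more tool, called after ">>>" as name(argument=value, ...) on one line, values as JSON. carry_out: Moves the arm, as the interface text tells. Its arguments: {"type":"object","properties":{"claw":{"type":"array"},"travel":{"type":"array"},"twist":{"type":"array"},"grip_force":{"type":"number"}},"required":["claw","travel","twist"]}

```bash
mkdir -p pics; ls; cat > h.py <<'E'
import numpy as np,cv2
from bench import get_obs, read_camera, hand_in
def shot(n,f):
    c=read_camera(n); cv2.imwrite(f'pics/{f}.png',c['img'][:,:,::-1]); 
    np.savez(f'pics/{f}.npz',n=n,**c); return c
def ld(f): return np.load(f'pics/{f}.npz')
def px(c,u,v,z):
    f=240/np.tan(np.radians(float(c['fov_y']))/2)
    x=(u-c['cx'])/f; y=(v-c['cy'])/f
    if str(c['n'])=='wrist':
        r=np.hypot(x,y); s=np.sin(r)/max(r,1e-9); d=np.array([x*s,-y*s,-np.cos(r)])
    else: d=np.array([x,-y,-1.])
    T=c['T']; d=T[:3,:3]@d; o=T[:3,3]
    return np.round(o+d*(z-o[2])/d[2],1)
E
python3 - <<'E'
from h import *
for n in('top','side'):
    c=shot(n,n+'0'); print(n,c['fov_y'],c['cx'],c['cy'],c['T'].round(2).tolist())
o=get_obs();print(o['t'],o['eef_pos'],o['tool_rot'],o['width'])
E
```

```text
pics
top 43.06221052012939 317.46442814244824 233.4870977337241 [[0.01, 0.98, -0.18, 181.6], [-1.0, 0.01, 0.0, 58.29], [0.0, 0.18, 0.98, 1687.38], [0.0, 0.0, 0.0, 1.0]]
side 51.721179149758484 322.6989991590538 243.15106453862703 [[-0.84, 0.26, -0.48, -93.63], [-0.54, -0.4, 0.74, 988.71], [-0.0, 0.88, 0.47, 699.66], [0.0, 0.0, 0.0, 1.0]]
0.1 [ 293.92492648 -607.03030077  247.0710307 ] [ 9.74704053e-01  2.23496916e-01 -9.83872309e-05 -1.06206319e-03] 85.74979868719662
```

View pics/top0.png

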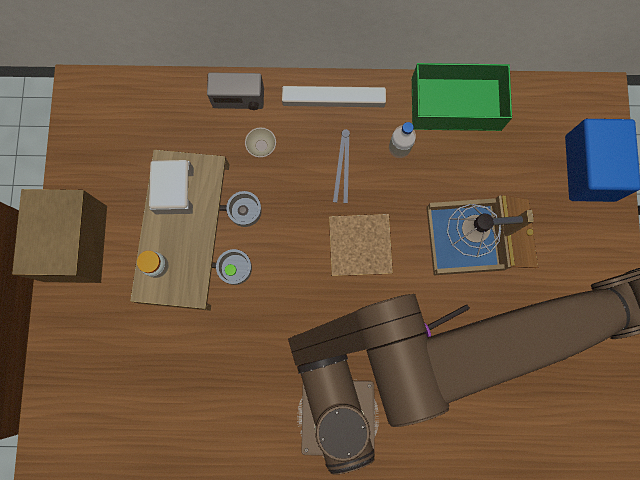

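View pics/side0.png

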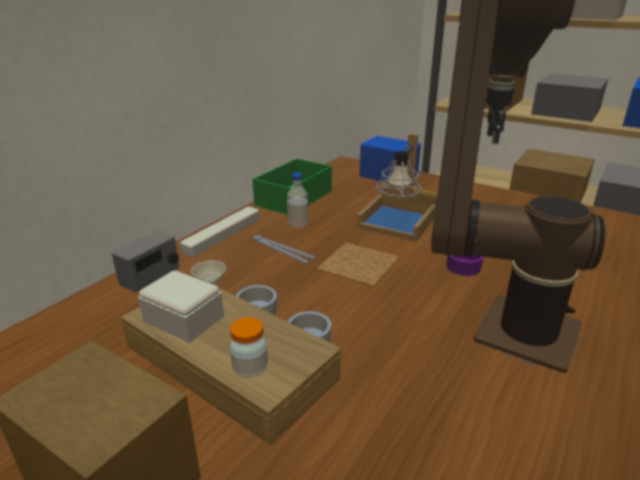

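```bash
python3 - <<'E'
from h import *
c=ld('top0'); i=c['img'][:,:,::-1]
a=cv2.resize(i[180:300,120:280],None,fx=5,fy=5,interpolation=cv2.INTER_CUBIC)
cv2.imwrite('pics/a.png',a)
b=cv2.resize(i[185:285,320:550],None,fx=3.4,fy=3.4,interpolation=cv2.INTER_CUBIC)
cv2.imwrite('pics/b.png',b)
E
```

```text
(no output)
```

View pics/a.png

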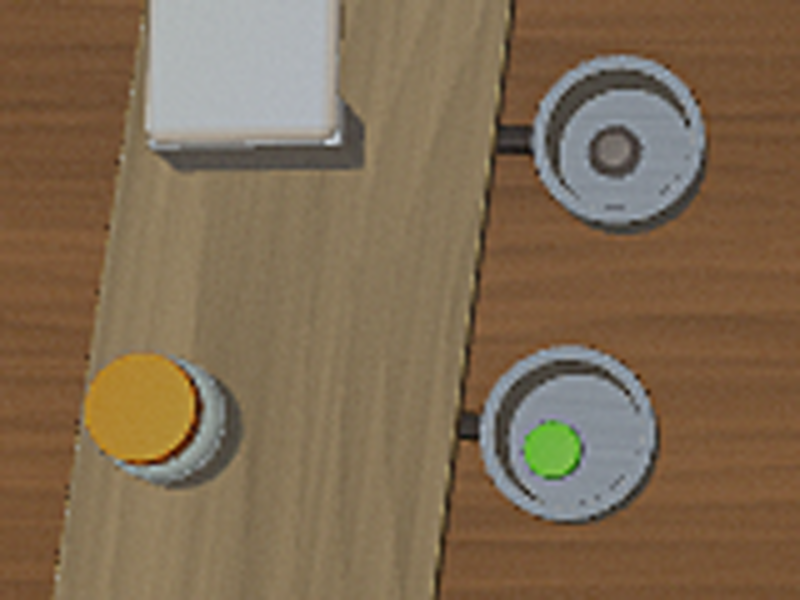

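View pics/b.png

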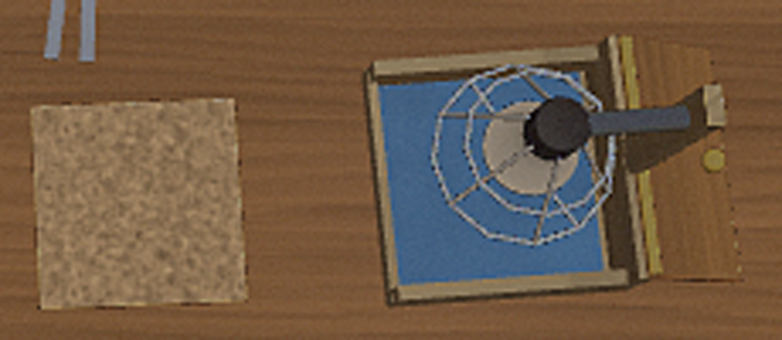

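```bash
python3 - <<'E'
from h import *
c=ld('top0')
A=lambda u,v,z:px(c,120+u/5-.4,180+v/5-.4,z)
B=lambda u,v,z:px(c,320+u/3.4-.35,185+v/3.4-.35,z)
print('pan',A(568,434,45),'L',A(480,434,45),'R',A(656,434,45),'T',A(568,345,45),'bot',A(568,523,45))
print('handle',A(468,426,44),'bisc',A(553,449,15),'pebpan',A(619,142,45))
print('riser edge',A(515,0,80),A(440,600,80))
m=[B(*p,6) for p in((30,107),(235,98),(247,300),(40,308))];print('mat',m,np.mean(m,0))
print('ring',B(523,154,123), B(432,154,123),B(615,154,123),B(523,65,123),B(523,243,123))
t=[B(*p,12) for p in((378,85),(398,285),(607,270))];print('tile',t,(t[0]+t[2])/2)
print('wall corners',B(372,70,50),B(390,300,50))
print('purple', px(c,467,308,40),px(c,428,332,40))
print(px(c,500,200,50))
E
```

```text
pan [393.8 285.5  45. ] L [393.2 333.3  45. ] R [394.5 237.7  45. ] T [442.8 287.4  45. ] bot [345.4 283.7  45. ]
handle [397.6 340.2  44. ] bisc [389.2 297.6  15. ] pebpan [556.9 263.6  45. ]
riser edge [627.6 318.8  80. ] [300.4 344.7  80. ]
mat [array([545.5,  27.2,   6. ]), array([ 555.5, -143.3,    6. ]), array([ 386.6, -151.7,    6. ]), array([377.8,  17.4,   6. ])] [466.35 -62.6    6.  ]
ring [ 488.4 -351.   123. ] [ 487.4 -280.8  123. ] [ 489.3 -421.9  123. ] [ 558.8 -353.4  123. ] [ 419.  -348.6  123. ]
tile [array([ 566.9, -261.5,   12. ]), array([ 399.9, -274.3,   12. ]), array([ 414.5, -445.4,   12. ])] [ 490.7  -353.45   12.  ]
wall corners [ 570.6 -249.6   50. ] [ 382.8 -260.1   50. ]
purple [ 290.  -347.9   40. ] [ 224.8 -241.5   40. ]
[ 588.1 -446.4   50. ]
```

```bash
cat >> h.py <<'E'
def pose():
    o=get_obs(); q=o['tool_rot']; return np.r_[o['eef_pos'],np.degrees(2*np.arctan2(q[1],q[0]))]
def plan(wps,step=40,p=None):
    "world waypoints (x,y,z,yaw deg) -> tool rows"
    p=pose() if p is None else np.array(p,float); print('from',p.round(1)); tr=[];tw=[]
    for w in wps:
        w=np.array(w,float); d=w[:3]-p[:3]; a=(w[3]-p[3]+180)%360-180
        n=int(max(1,np.ceil(np.linalg.norm(d)/step),np.ceil(abs(a)/10)))
        for k in range(n):
            y=np.radians(p[3]); c,s=np.cos(y),np.sin(y); e=(w[:3]-p[:3])/(n-k); t=np.round((p[3]+0-p[3]) - ((w[3]-p[3]+180)%360-180)/(n-k),1)
            r=np.round([c*e[0]+s*e[1], s*e[0]-c*e[1], -e[2]]).astype(int)
            tr.append(r.tolist()); tw.append(float(t))
            p[:3]+=[c*r[0]+s*r[1], s*r[0]-c*r[1], -r[2]]; p[3]-=t
        print(len(tr),p.round(1))
    print(tr);print(tw)
E
python3 - <<'E'
from h import *
plan([(300,-600,350,-4.3),(480,-450,350,-4.3),(540,0,350,-4.3),(420,200,330,-4.3),(390.5,241.6,150,-4.3)],step=50)
E
```

```text
from [ 293.9 -607.   247.1   25.8]
4 [ 300.4 -600.2  350.1   -4.3]
9 [ 480.1 -450.2  350.1   -4.3]
19 [ 5.397e+02 -4.000e-01  3.501e+02 -4.300e+00]
24 [420.3 200.1 330.1  -4.3]
28 [390.3 241.4 150.1  -4.3]
[[2, -1, -26], [2, -1, -26], [2, -2, -25], [2, -1, -26], [34, -33, 0], [33, -33, 0], [34, -32, 0], [33, -33, 0], [34, -32, 0], [3, -45, 0], [3, -45, 0], [3, -45, 0], [2, -45, 0], [3, -46, 0], [2, -45, 0], [3, -46, 0], [2, -45, 0], [3, -46, 0], [2, -45, 0], [-27, -38, 4], [-27, -38, 4], [-27, -38, 4], [-27, -38, 4], [-26, -39, 4], [-8, -10, 45], [-8, -10, 45], [-8, -10, 45], [-9, -9, 45]]
[7.5, 7.5, 7.6, 7.5, 0.0, 0.0, 0.0, 0.0, 0.0, 0.0, 0.0, 0.0, 0.0, 0.0, 0.0, 0.0, 0.0, 0.0, 0.0, 0.0, 0.0, 0.0, 0.0, 0.0, 0.0, 0.0, 0.0, 0.0]
```

>>> carry_out(claw=[0, 0, 0, 0, 0, 0, 0, 0, 0, 0, 0, 0, 0, 0, 0, 0, 0, 0, 0, 0], travel=[[2, -1, -26], [2, -1, -26], [2, -2, -25], [2, -1, -26], [34, -33, 0], [33, -33, 0], [34, -32, 0], [33, -33, 0], [34, -32, 0], [3, -45, 0], [3, -45, 0], [3, -45, 0], [2, -45, 0], [3, -46, 0], [2, -45, 0], [3, -46, 0], [2, -45, 0], [3, -46, 0], [2, -45, 0], [0, 0, 0]], twist=[7.5, 7.5, 7.6, 7.5, 0, 0, 0, 0, 0, 0, 0, 0, 0, 0, 0, 0, 0, 0, 0, 0])

```text
t: 2.6
eef_pos: [539.7, 1.6, 350.8]
tool_rot: [0.999, -0.035, -0.0, -0.0]
ft_force: [-0.8, -0.4, -0.1]
width: 85.5
gripper_force: 0.0
```

```bash
python3 - <<'E'
from h import *
plan([(420,200,330,-4.3),(390.5,241.6,150,-4.3)],step=50)
print(get_obs()['qpos'])
E
```

```text
from [539.7   1.6 350.8  -4. ]
5 [419.6 199.8 329.8  -4.3]
9 [390.7 241.1 149.8  -4.3]
[[-27, -38, 4], [-27, -38, 4], [-27, -38, 4], [-26, -38, 4], [-27, -37, 5], [-8, -10, 45], [-8, -10, 45], [-8, -10, 45], [-8, -9, 45]]
[0.1, 0.0, 0.1, 0.0, 0.1, -0.0, -0.0, -0.0, -0.0]
[-1.85217390e-01 -7.66457756e-02  1.78491339e+00  3.37437138e-04
  1.43427710e+00  1.45562918e+00]
```

>>> carry_out(claw=[60, 120, 120, 120, 120, 120, 120, 120, 120, 120], travel=[[-27, -38, 4], [-27, -38, 4], [-27, -38, 4], [-26, -38, 4], [-27, -37, 5], [-8, -10, 45], [-8, -10, 45], [-8, -10, 45], [-8, -9, 45], [0, 0, 0]], twist=[0, 0, 0, 0, 0, 0, 0, 0, 0, 0])

```text
t: 3.85
eef_pos: [388.4, 237.3, 146.4]
tool_rot: [0.999, -0.037, -0.004, 0.002]
ft_force: [0.3, 0.2, 0.3]
width: 45.0
gripper_force: 0.0
```

```bash
python3 - <<'E'
from h import *
c=shot('wrist','w1'); print(pose(),c['T'].round(2).tolist(),get_obs()['width'])
E
```

```text
[390.74298129 237.89448954 149.30954067  -4.27908682] [[-0.08, 0.95, 0.31, 467.43], [-1.0, -0.07, -0.02, 230.84], [0.0, -0.31, 0.95, 271.99], [0.0, 0.0, 0.0, 1.0]] 44.99307117085274
```

View pics/w1.png

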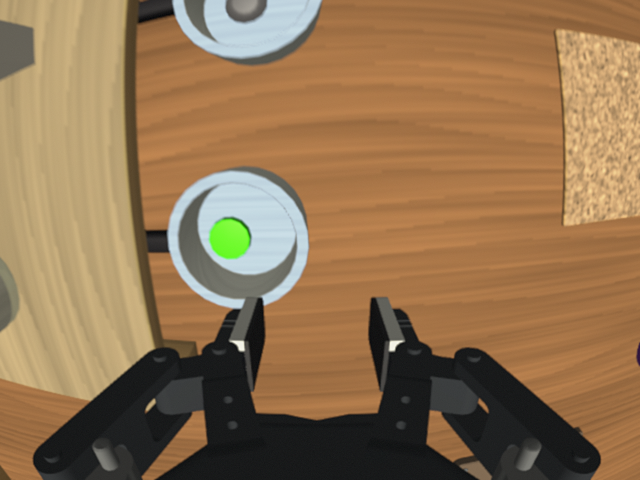

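```bash
python3 - <<'E'
from h import *
c=ld('w1')
for p in((308,243,45),(296,243,45),(168,238,45),(238,167,45),(238,307,45),(150,240,44),(230,239,15)): print(p,px(c,*p))
E
```

```text
(308, 243, 45) [393.7 241.1  45. ]
(296, 243, 45) [394.3 248.8  45. ]
(168, 238, 45) [404.6 335.3  45. ]
(238, 167, 45) [446.4 280.3  45. ]
(238, 307, 45) [350.6 293.9  45. ]
(150, 240, 44) [404.  349.9  44. ]
(230, 239, 15) [391.5 299.7  15. ]
```

```bash
python3 - <<'E'
from h import *
plan([(393,243,60,-4.3),(393,243,36,-4.3)],step=30)
E
```

```text
from [390.7 237.9 149.3  -4.3]
3 [393.1 242.7  60.3  -4.3]
4 [393.1 242.7  36.3  -4.3]
[[1, -2, 30], [0, -2, 30], [1, -1, 29], [0, 0, 24]]
[0.0, 0.0, 0.0, 0.0]
```

>>> carry_out(claw=[120, 120, 120, 120, 120, 120, 200, 225, 255, 255, 255, 255], travel=[[1, -2, 30], [0, -2, 30], [1, -1, 29], [0, 0, 12], [0, 0, 12], [0, 0, 0], [0, 0, 0], [0, 0, 0], [0, 0, 0], [0, 0, 0], [0, 0, 0], [0, 0, 0]], twist=[0, 0, 0, 0, 0, 0, 0, 0, 0, 0, 0, 0], grip_force=60)

```text
t: 5.4
eef_pos: [394.2, 244.0, 38.9]
tool_rot: [0.999, -0.037, 0.0, -0.0]
ft_force: [-3.0, -3.0, 8.3]
width: 7.1
gripper_force: 64.5
```

```bash
python3 - <<'E'
from h import *
p=pose();x,y,z=p[:3]
plan([(x,y,z+9,-4.3),(440,150,z+9,-4.3),(462,30,z+10,-4.3),(470,-107,z+16,-4.3)],step=18)
E
```

```text
from [394.2 244.   38.9  -4.2]
1 [394.2 244.   47.9  -4.3]
7 [440.3 150.3  47.9  -4.3]
14 [462.3  30.3  48.9  -4.3]
22 [ 470.1 -106.7   54.9   -4.3]
[[0, 0, -9], [9, 15, 0], [9, 15, 0], [9, 15, 0], [9, 15, 0], [8, 15, 0], [9, 15, 0], [4, 17, 0], [4, 17, 0], [5, 17, 0], [4, 17, 0], [5, 17, 0], [4, 17, 0], [5, 16, -1], [2, 17, -1], [2, 17, -1], [2, 17, -1], [2, 17, -1], [2, 17, 0], [3, 17, -1], [2, 17, 0], [3, 17, -1]]
[0.1, -0.0, -0.0, -0.0, -0.0, -0.0, -0.0, -0.0, -0.0, -0.0, -0.0, -0.0, -0.0, -0.0, -0.0, -0.0, -0.0, -0.0, -0.0, -0.0, -0.0, -0.0]
```

>>> carry_out(claw=[255, 255, 255, 255, 255], travel=[[0, 0, -3], [0, 0, -3], [0, 0, -3], [2, 4, 0], [4, 6, 0]], twist=[0, 0, 0, 0, 0], grip_force=80)

```text
t: 6.02
eef_pos: [398.8, 232.8, 46.1]
tool_rot: [0.999, -0.037, -0.0, 0.0]
ft_force: [0.4, 0.2, -1.8]
width: 6.5
gripper_force: 83.4
```

```bash
python3 - <<'E'
from h import *
c=shot('wrist','w2'); print(pose(),get_obs()['ft_force'],get_obs()['ft_torque'])
E
```

```text
[399.46108508 232.29972751  46.19410826  -4.28355575] [ 0.8619928  -1.39934561 -2.03895725] [-0.14732183 -0.02490747 -0.00059776]
```

View pics/w2.png

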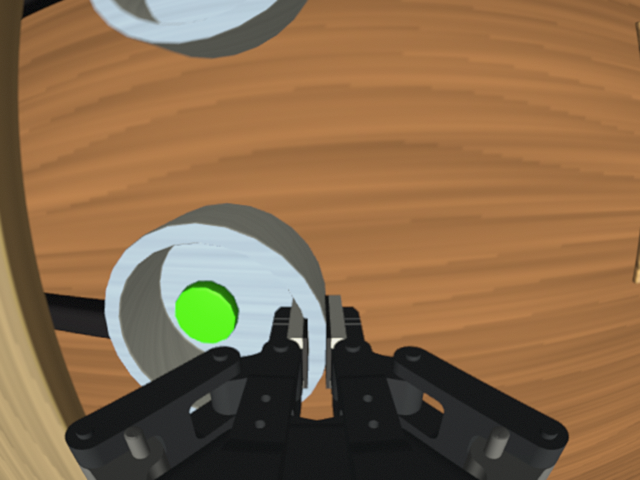

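```bash
python3 - <<'E'
from h import *
plan([(440,150,48,-4.3),(462,30,48,-4.3),(470,-107,55,-4.3)],step=20)
E
```

```text
from [399.5 232.3  46.2  -4.3]
5 [440.4 150.   48.2  -4.3]
12 [461.5  30.1  48.2  -4.3]
19 [ 470.3 -106.9   55.2   -4.3]
[[9, 16, 0], [9, 16, 0], [10, 16, -1], [9, 16, 0], [10, 15, -1], [4, 17, 0], [4, 17, 0], [4, 17, 0], [5, 17, 0], [4, 17, 0], [5, 17, 0], [4, 16, 0], [3, 19, -1], [3, 20, -1], [3, 19, -1], [2, 20, -1], [3, 19, -1], [2, 20, -1], [3, 19, -1]]
[0.0, 0.0, 0.0, 0.0, 0.0, 0.0, 0.0, 0.0, 0.0, 0.0, 0.0, 0.0, 0.0, 0.0, 0.0, 0.0, 0.0, 0.0, 0.0]
```

>>> carry_out(claw=[255, 255, 255, 255, 255, 255, 255, 255, 255, 255, 255, 255, 255, 255, 255, 255, 255, 255, 255, 255], travel=[[9, 16, 0], [9, 16, 0], [10, 16, -1], [9, 16, 0], [10, 15, -1], [4, 17, 0], [4, 17, 0], [4, 17, 0], [5, 17, -1], [4, 17, -3], [5, 17, -3], [4, 16, -3], [3, 19, -1], [3, 20, -1], [3, 19, 0], [2, 20, 0], [3, 19, 0], [2, 20, 0], [3, 19, 0], [0, 0, 0]], twist=[0, 0, 0, 0, 0, 0, 0, 0, 0, 0, 0, 0, 0, 0, 0, 0, 0, 0, 0, 0])

```text
t: 8.57
eef_pos: [470.3, -107.4, 60.6]
tool_rot: [0.999, -0.038, 0.0, 0.0]
ft_force: [0.2, 0.6, -1.5]
width: 6.5
gripper_force: 83.6
```

```bash
python3 - <<'E'
from h import *
c=shot('wrist','w3');c=shot('top','t3'); print(pose(),get_obs()['ft_force'])
a=np.hstack([cv2.resize(ld('w3')['img'],(400,300)),cv2.resize(c['img'][180:330,280:480],(400,300))])
cv2.imwrite('pics/c3.png',a[:,:,::-1])
E
```

```text
[ 469.73686826 -105.93326091   60.18779832   -4.30675058] [-0.01282622  0.34792233 -0.68652991]
```

View pics/c3.png

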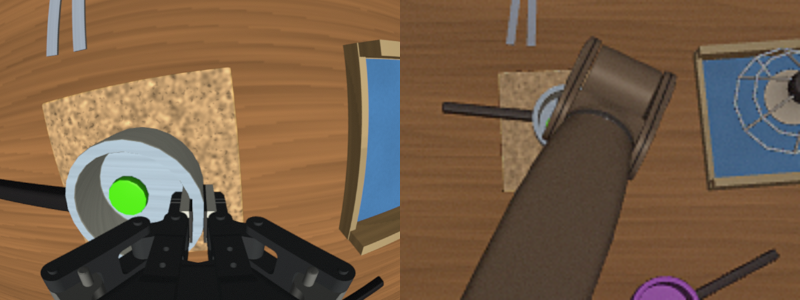

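>>> carry_out(claw=[255, 255, 255, 255, 255, 255, 255], travel=[[0, 0, 4], [0, 0, 4], [0, 0, 3], [0, 0, 2], [0, 0, 1], [0, 0, 0], [0, 0, 0]], twist=[0, 0, 0, 0, 0, 0, 0])

```text
t: 9.55
eef_pos: [469.9, -105.9, 46.6]
tool_rot: [0.999, -0.037, -0.0, -0.0]
ft_force: [-1.2, -0.1, 2.7]
width: 6.9
gripper_force: 84.3
```

>>> carry_out(claw=[255, 255, 255, 255], travel=[[0, 0, 1], [0, 0, 1], [0, 0, 0], [0, 0, 0]], twist=[0, 0, 0, 0])

```text
t: 10.05
eef_pos: [470.2, -106.4, 45.5]
tool_rot: [0.999, -0.037, -0.0, 0.0]
ft_force: [-3.9, -0.7, 8.6]
width: 6.4
gripper_force: 87.3
```

>>> carry_out(claw=[215, 190, 150, 130, 130, 130, 130, 130, 130, 130, 130], travel=[[0, 0, -1], [0, 0, 0], [0, 0, 0], [0, 0, 0], [0, 0, 0], [0, 0, -5], [0, 0, -15], [0, 0, -30], [0, 0, -35], [0, 0, -35], [0, 0, 0]], twist=[0, 0, 0, 0, 0, 0, 0, 0, 0, 0, 0])

```text
t: 11.42
eef_pos: [472.3, -107.0, 170.1]
tool_rot: [0.999, -0.037, 0.004, 0.002]
ft_force: [0.4, 0.1, -0.7]
width: 41.8
gripper_force: 0.0
```

```bash
python3 - <<'E'
from h import *
plan([(440,-60,170,40),(455,60,170,90)],step=40)
E
```

```text
from [ 472.3 -107.   170.1   -4.3]
5 [440.1 -59.9 170.1  40. ]
10 [454.5  59.9 170.1  90. ]
[[-7, -9, 0], [-6, -10, 0], [-4, -11, 0], [-2, -11, 0], [-1, -11, 0], [18, -16, 0], [20, -13, 0], [22, -10, 0], [24, -5, 0], [24, -2, 0]]
[-8.9, -8.8, -8.9, -8.8, -8.9, -10.0, -10.0, -10.0, -10.0, -10.0]
```

>>> carry_out(claw=[130, 130, 130, 130, 130, 130, 130, 130, 130, 130, 130, 130], travel=[[-7, -9, 0], [-6, -10, 0], [-4, -11, 0], [-2, -11, 0], [-1, -11, 0], [18, -16, 0], [20, -13, 0], [22, -10, 0], [24, -5, 0], [24, -2, 0], [0, 0, 0], [0, 0, 0]], twist=[-8.9, -8.8, -8.9, -8.8, -8.9, -10, -10, -10, -8, 0, 0, 0])

```text
t: 12.92
eef_pos: [452.6, 60.5, 165.0]
tool_rot: [0.777, 0.63, -0.0, -0.0]
ft_force: [0.2, 0.5, 0.5]
width: 41.7
gripper_force: 0.0
```

```bash
python3 - <<'E'
from h import *
c=shot('wrist','w4'); print(pose(),get_obs()['qpos'])
E
```

```text
[452.72957905  60.29901772 165.05588642  78.00361124] [-9.01886756e-02 -1.18998719e-01  2.17013745e+00 -3.41140184e-04
  1.09107545e+00  1.19345348e-01]
```

View pics/w4.png

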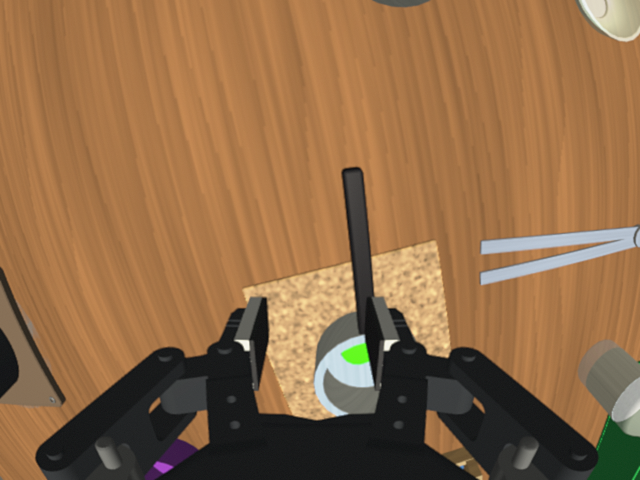

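```bash
python3 - <<'E'
from h import *
c=ld('w4')
a=px(c,352,170,50);b=px(c,361,270,50);print(a,b)
d=(a-b)[:2];d/=np.linalg.norm(d);yaw=np.degrees(np.arctan2(d[1],d[0]));g=a[:2]-d*38;print(yaw,g,'bowl',a[:2]-d*171)
plan([(*g,90,yaw),(*g,43,yaw)],step=30)
E
```

```text
[486.3 104.2  50. ] [479.7  34.4  50. ]
84.59840750299182 [482.7228326   66.36874476] bowl [470.20274669 -66.0406486 ]
from [452.7  60.3 165.1  78. ]
3 [483.2  66.2  90.1  84.6]
5 [483.2  66.2  43.1  84.6]
[[4, 9, 25], [4, 10, 25], [3, 10, 25], [0, 0, 24], [0, 0, 23]]
[-2.2, -2.2, -2.2, 0.0, 0.0]
```

>>> carry_out(claw=[130, 130, 130, 130, 130, 130, 180, 210, 255, 255, 255, 255, 255], travel=[[4, 9, 25], [4, 10, 25], [3, 10, 25], [0, 0, 24], [0, 0, 24], [0, 0, 0], [0, 0, 0], [0, 0, 0], [0, 0, 0], [0, 0, 0], [0, 0, 0], [0, 0, 0], [0, 0, 0]], twist=[-2.2, -2.2, -2.2, 0, 0, 0, 0, 0, 0, 0, 0, 0, 0], grip_force=110)

```text
t: 14.6
eef_pos: [484.4, 66.8, 43.0]
tool_rot: [0.739, 0.673, 0.001, 0.001]
ft_force: [1.8, 1.7, 4.7]
width: 12.2
gripper_force: 107.8
```

>>> carry_out(claw=[255, 255, 255, 255, 255, 255, 255, 255, 255], travel=[[0, 0, -2], [0, 0, -3], [0, 0, -5], [0, 0, -7], [0, 0, -8], [0, 0, -8], [0, 0, -5], [0, 0, -2], [0, 0, 0]], twist=[0, 0, 0, 0, 0, 0, 0, 0, 0])

```text
t: 15.72
eef_pos: [483.5, 66.8, 82.4]
tool_rot: [0.739, 0.673, 0.0, 0.0]
ft_force: [-1.0, 0.5, -1.3]
width: 11.7
gripper_force: 107.4
```

```bash
python3 - <<'E'
from h import *
c=shot('wrist','w5');d=shot('side','s5');o=get_obs(); print(pose(),o['ft_force'],o['ft_torque'],o['width'])
a=np.hstack([cv2.resize(c['img'],(400,300)),cv2.resize(d['img'][190:310,290:450],(400,300))])
cv2.imwrite('pics/c5.png',a[:,:,::-1])
E
```

```text
[483.24061427  66.78314365  82.06093102  84.62755994] [-0.39320558 -0.42958423 -1.16486566] [ 0.17780805 -0.02809119  0.01056021] 11.801802904139103
```

View pics/c5.png

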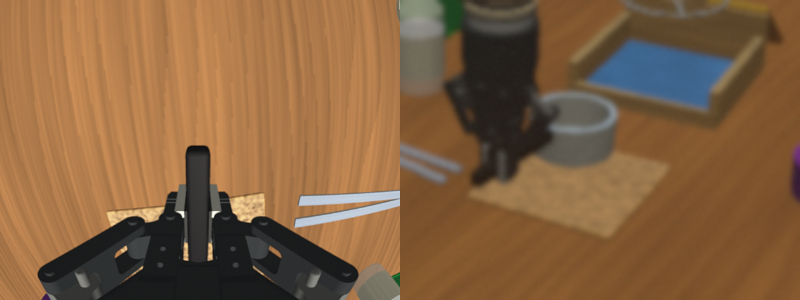

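```bash
python3 - <<'E'
from h import *
c=ld('w5');p=pose();a=px(c,317,235,89);print(a,np.linalg.norm((a-p[:3])[:2]))
t=np.radians(94.6);g=np.array([489.5,-352])+133*np.array([np.cos(t),np.sin(t)]);print(g)
plan([(*(g+[-6,80]),80,94.6),(*g,80,94.6)],step=20)
E
```

```text
[488.2 107.8  89. ] 41.31559041595482
[ 478.83354306 -219.42840917]
from [483.2  66.8  82.1  84.6]
11 [ 473.  -139.4   80.1   94.6]
16 [ 478.4 -219.2   80.1   94.6]
[[-19, 1, 0], [-19, 1, 0], [-19, 0, 0], [-19, 0, 0], [-19, 0, 0], [-19, -1, 0], [-18, -1, 0], [-19, -1, 1], [-18, -2, 0], [-19, -2, 1], [-18, -2, 0], [-16, 0, 0], [-16, 0, 0], [-16, 0, 0], [-16, 0, 0], [-16, -1, 0]]
[-0.9, -0.9, -0.9, -0.9, -0.9, -0.9, -0.9, -0.9, -0.9, -0.9, -1.0, 0.0, 0.0, 0.0, 0.0, 0.0]
```

>>> carry_out(claw=[255, 255, 255, 255, 255, 255, 255, 255, 255, 255, 255, 255, 255, 255, 255, 255, 255, 255, 255, 255], travel=[[-7, 0, 0], [-12, 1, 0], [-19, 1, 0], [-19, 0, 0], [-19, 0, 0], [-19, 0, 0], [-19, -1, 0], [-18, -1, 0], [-19, -1, 1], [-18, -2, 0], [-19, -2, 1], [-18, -2, 0], [-16, 0, 0], [-16, 0, 0], [-16, 0, 0], [-13, 0, 0], [-10, -1, 0], [-6, 0, 0], [-3, 0, 0], [0, 0, 0]], twist=[-0.9, 0, -0.9, -0.9, -0.9, -0.9, -0.9, -0.9, -0.9, -0.9, -0.9, -1, 0, 0, 0, 0, 0, 0, 0, 0])

```text
t: 18.32
eef_pos: [478.8, -219.1, 80.3]
tool_rot: [0.678, 0.735, 0.0, -0.0]
ft_force: [0.4, 0.7, -1.5]
width: 11.7
gripper_force: 107.4
```

```bash
python3 - <<'E'
from h import *
c=shot('top','t6');d=shot('side','s6');o=get_obs(); print(pose(),o['ft_force'])
a=np.hstack([cv2.resize(c['img'][185:285,400:540],(448,320)),cv2.resize(d['img'][140:260,330:460],(347,320))])
cv2.imwrite('pics/c6.png',a[:,:,::-1])
E
```

```text
[ 478.83994689 -218.89566227   80.28117009   94.64687978] [-0.56694582 -0.32460491 -1.98311683]
```

View pics/c6.png

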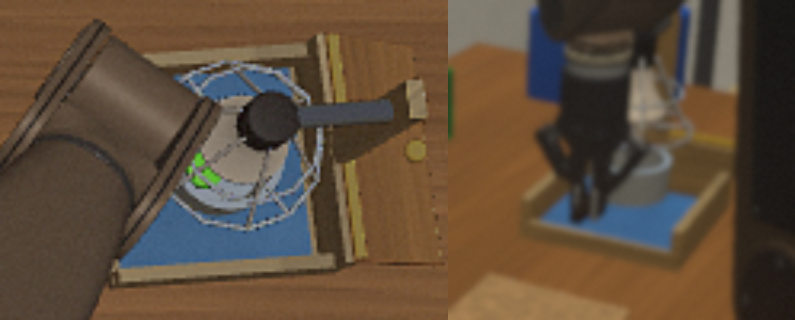

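```bash
python3 - <<'E'
from h import *
c=ld('t6');print(px(c,473.4,251.3,85))
E
```

```text
[ 437.8 -358.7   85. ]
```

>>> carry_out(claw=[255, 255, 255, 255, 255, 255, 255, 255, 255], travel=[[0, 0, 3], [0, 0, 5], [0, 0, 6], [0, 0, 6], [0, 0, 5], [0, 0, 3], [0, 0, 1], [0, 0, 0], [0, 0, 0]], twist=[0, 0, 0, 0, 0, 0, 0, 0, 0])

```text
t: 19.55
eef_pos: [479.0, -219.4, 51.6]
tool_rot: [0.678, 0.735, 0.0, 0.0]
ft_force: [-0.1, -0.0, -2.2]
width: 12.3
gripper_force: 107.4
```

>>> carry_out(claw=[255, 255, 255, 255, 255], travel=[[0, 0, 1], [0, 0, 1], [0, 0, 0.5], [0, 0, 0], [0, 0, 0]], twist=[0, 0, 0, 0, 0])

```text
t: 20.18
eef_pos: [479.1, -219.1, 49.3]
tool_rot: [0.678, 0.735, 0.0, 0.0]
ft_force: [-1.6, 3.8, 5.9]
width: 11.8
gripper_force: 108.3
```

>>> carry_out(claw=[225, 200, 170, 130, 130, 130, 130, 130, 130, 130, 130, 130, 130], travel=[[0, 0, 0], [0, 0, 0], [0, 0, 0], [0, 0, 0], [0, 0, 0], [0, 0, -5], [2, 0, -15], [5, 0, -25], [20, 0, -25], [30, 0, -25], [40, 0, -20], [40, 0, -10], [0, 0, 0]], twist=[0, 0, 0, 0, 0, 0, 0, 0, 0, 0, 0, 0, 0])

```text
t: 21.8
eef_pos: [468.2, -80.9, 176.0]
tool_rot: [0.677, 0.736, 0.001, 0.002]
ft_force: [-0.6, -1.1, 0.3]
width: 42.0
gripper_force: 0.0
```

```bash
python3 - <<'E'
from h import *
c=shot('top','t7');d=shot('side','s7');o=get_obs(); print(pose(),o['ft_force'],o['width'])
a=np.hstack([cv2.resize(c['img'][185:285,400:540],(448,320),interpolation=2),cv2.resize(d['img'][140:260,330:460],(347,320),interpolation=2)])
cv2.imwrite('pics/c7.png',a[:,:,::-1])
E
```

```text
[468.06896118 -82.68221907 174.74253666  94.68909673] [0.24973011 0.13819212 0.94946656] 41.489954360795146
```

View pics/c7.png

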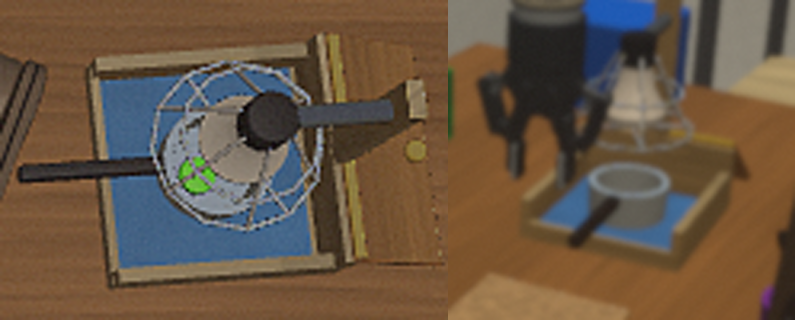

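```bash
python3 - <<'E'
from h import *
c=ld('t7');B=lambda u,v,z:px(c,400+u/3.2-.35,185+v/3.2-.35,z)
a,b=B(19,173,56),B(155,165,56);d=(b-a)/np.linalg.norm(b-a);print(a,a+171*d,'rim left/bottom',B(160,165,57),B(220,215,57))
E
```

```text
[ 474.6 -182.6   56. ] [ 487.09666782 -353.14276089   56.        ] rim left/bottom [ 483.  -302.7   57. ] [ 440.6 -352.4   57. ]
```

Bowl at about (487, -353), within a few mm of the lamp axis at about (489, -352). The biscuit is in the pan and the handle sticks out of the open side.

```bash
python3 -c "
from bench import hand_in
print(hand_in())"
```

```text
the job is handed in; nothing more can be done
None
```

The biscuit pan stood on the mat and was let go, then was lifted by its handle onto the cubby tile, its bowl about 2–4 mm from the point under the bulb by camera measurement, with the biscuit still in it and the handle out of the open side; I handed the job in, but the hand-in gave no verdict back.

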